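Fish the strainer out of the dip pot

ROBOT

A 6-joint arm with a two-finger parallel gripper is mounted at the origin on the work surface. World frame = base frame: x ahead of the robot, y to its left, z up, the work surface at z = 0. Lengths are in mm, angles in rad, forces in N, time in s.
With the tool pointing down it reaches from about 400 to 925 mm from the base axis. Payload 12.5 kg.
Tool frame: the origin (TCP) lies midway between the tips of the shut fingers; the grasp point (between the pads) lies 19 mm behind it; z points along the fingers, y is the direction in which the jaws open and shut (so a half turn about z gives the same grasp; the last joint's range is limited). The gripper opens to 95 mm and grips with 3 to 60 N. Pads are 20 mm wide; open, the fingers measure 119 mm over their backs; the gripper's body (75 mm by 180 mm) begins 59 mm behind the grasp point.
Start: joints at [1.065, 0.491, 1.559, -0, 1.092, -0.106], TCP at [243.257, 575.737, 214.661] pointing down, gripper open.
Joint ranges: [-3.1, 3.1], [-0.84, 2.19], [0.05, 2.79], [-1.13, 4.28], [0.06, 2.93], [-2.69, 2.69]. Speed limits (rad/s): [2.22, 2.22, 2.79, 3.14, 3.14, 3.14].

INTERFACE

Orientations are given as [roll, pitch, yaw] about the fixed x, y, z axes, in that order (R = Rz(yaw) Ry(pitch) Rx(roll)).
In Python, from cell import * gives the robot as it stands. The module is installed in compiled form; this text tells all that it offers.
- The arm moves only by the tool carry_out, never from a script. Its argument "moves" is a list of rows, each an object of numbers: "dx", "dy", "dz": the shift along the tool's x, y, z in m; "twist": the turn about the tool's z in degrees. A call has 1 to 5 rows; each row is the pose to reach, as a shift and turn from the pose commanded when the call began, along the tool's axes at that moment; what a row does not reach only later rows make up. A row lasts 1/10 s, in which the tool goes at most 50 mm and 8.59 degrees, less where a joint would pass 70% of its speed; a pose out of reach is approached as far as the arm can. A call with a gripper value outside its range is refused whole. "grip" is the finger opening in m, from 0 to 0.0951, set as the call begins (left out, the last holds). The fingers move at their own pace and stop on an object; the grip force is fixed at half the most. Time passes only in rows, so rows that repeat a pose let the fingers close. It gives the time, the measured TCP pose, the force and the opening at its end, in the units of the state.
- state(): the state, without advancing time (a new reading comes with each control period).
- read_camera(name): name is "scene" or "top" or "wrist"; returns (picture, depth): 400x640x3 uint8, red, green, blue; 400x640 float32, mm along the optical axis (not along the pixel's ray), 0 where there is no reading.
- camera_info(name): a dict with "mtx" (3x3 intrinsics, pixels), "R" (3x3) and "t" (3): a world point X has camera coordinates R X + t. Camera axes: x right, y down, z forward; pixel columns grow to the right and rows downward; lengths in mm; the calibration is good to about 2 mm. The wrist camera is an equidistant fisheye: a pixel r from the principal point sees the ray r / f radians off the axis. A picture is of the moment at which its call begins: read the wrist's pose just before it. camera_info takes no time and is no camera call; for the wrist camera it gives the pose at the moment of the call.
- job_done(): hands the job in, once; it reports no verdict.
The state is a dict: "t": time; "joints": joint angles; "qvel": joint speeds; "tau": joint torques, N m; "eef_pos": TCP position; "tcp_rot": TCP orientation; "ft_force": force on the tool from outside, world axes, zero at the start; "moment": the same for the moment, N m; "opening": opening from 0.0 (shut) to 1.0 (fully open).
Only numpy, scipy, OpenCV 4.12 (cv2) and the standard library are available. Lean on these libraries where they do the work, as an engineer would, in place of code of your own. Each camera call takes 0.05 s, during which the arm holds its last target. There are 200 camera calls.

TASK

A small strainer sits at the bottom of the tall, narrow dip pot where chopsticks get dyed. Without putting the gripper on the strainer, use the sprung T-ended picker from the stand: feel its foot down through the slot in the strainer's top, turn it across the slot underneath, lift the strainer out, stand it upright and gently on the free part of the bamboo tray, then unhook the picker and hang it back in its stand. Never press or pull hard on the strainer or the pot, and leave the dish on the tray and the bowl beside the work where they are.

Things in the scene. Friction and masses are not known exactly. Their poses are not given: they have to be found in the camera images.
- picker_grip (a point): Middle of the picker's grip. The picker is an upright key 173 mm tall: on top a wooden paddle grip 28 mm (its x) by 14 mm (its y) by 44 mm tall, pinched across the 14 mm; this point is in its centre. 36 mm below it is the underside of a 44 mm wide, 6 mm thick steel collar, with a short cone (28 mm wide, tapering to 18 mm over 10 mm) under that; then an 8 mm rod down to a crossbar (the foot). z is up along the rod. Whole picker 0.22 kg
- picker_tip (a point): Underside of the picker's foot, on the rod's axis, 151 mm below the grip centre when unpressed. The foot is a square bar 24 mm long along x, 6 mm wide and 6 mm high. The rod is sprung: it gives way upward into the grip along z by up to 7 mm, starting at about 2 N and rising 0.4 N per mm to about 5 N; beyond that it is rigid. It does not turn in the grip
- stand_rim (a point): Centre of the top rim of the picker's wooden stand, a fixed upright tube 130 mm tall, 48 mm outside, 32 mm bore, on a 100 mm disc foot. The picker hangs in it with the collar on the rim (grip centre 36 mm above the rim) and the cone in the bore
- pot_rim (a point): Centre of the mouth of the dip pot, a fixed upright steel tube 140 mm tall, 72 mm outside, 64 mm inside, floor 8 mm above the table; two small loop handles on its sides at 100 mm height reach 51 mm from the axis. Inside, two opposite ribs (4 mm wide, standing in 5 mm) run up the wall from the floor to 34 mm above the table and keep the strainer from turning. Open and empty but for the strainer
- strainer_foot (a point): Centre of the underside of the strainer, a round metal ring 50 mm across, 40 mm high, open below, about 0.2 kg, with four small lugs (out to 29 mm from the axis, 2 to 12 mm above the underside) that straddle the pot's ribs, so that in the pot it can turn only about 0.1 rad either way. z is up. At the start it stands on the pot's floor, up to 2 mm off the pot's axis
- strainer_top (a point): Centre of the strainer's top, 40 mm above its underside. The top is a bridge plate 40 by 29 mm, 8 mm thick, with a central slot through it 29 mm long (along the plate's long side) and 11 mm wide; below is free space 32 mm deep. The slot may point anywhere within 1.1 rad either side of this point's x axis: its angle is not reported, it has to be seen or felt
- tray_spot (a point): Middle of the free part of the bamboo tray, on its floor 5 mm above the table. The tray is fixed, round, 214 mm across, rim 20 mm high; its centre lies 35 mm from this point along this point's +x
- dish_mid (a point): Small white dish 68 mm across and 28 mm high standing on the tray, 87 mm from tray_spot along its +x; this point is at its centre. Leave it
- bowl_mid (a point): White bowl 104 mm across and 50 mm high on the table, at the left of the work; this point is at its centre. Leave it
- picker: The picker as a whole; origin on its axis at the collar's underside, 36 mm below the grip centre
- strainer: The strainer as a whole; origin at the centre of its underside. The plate does not turn on it. If the picker is turned further once its foot has dropped into the slot, the foot jams against the sides of the slot
- pot: The dip pot; origin on its axis at the table
- tray: The tray; origin at its centre, at the table
Things that resemble listed ones, but are neither listed nor needed, are in the scene too. Leave any green look-alike of the part that bears stand_rim alone.

How it is judged (in metres and radians):
On the way, in this order (a step that is already met when the one before it is completed fails the run):
1. the picker's foot is down through the slot, under the top of the strainer in the pot (z of picker_tip in the frame of strainer_top below -0.014 m and horizontal distance between picker_tip and strainer_top below 0.01 m and height (world z) of strainer_foot below 0.03 m), for 0.1 s.
2. the strainer hangs on the picker, wholly above the pot's rim (z of strainer_foot in the frame of pot_rim above 0.002 m and horizontal distance between picker_tip and strainer_top below 0.012 m), for 0.2 s.
3. the strainer stands upright on the free part of the tray and the picker's foot is out of it (horizontal distance between strainer_foot and tray_spot below 0.04 m and z of strainer_foot in the frame of tray_spot below 0.005 m and angle between strainer_foot's own z axis and vertical below 0.12 rad and z of picker_tip in the frame of strainer_top above 0.003 m), for 0.2 s.
At the end, for the whole second after the job is handed in: The strainer stands upright (within 0.12 rad) on the tray's floor (within 5 mm), its centre within 40 mm of the middle of the tray's free part; the picker hangs upright (within 0.08 rad) in its stand, on the axis within 6 mm, collar on the rim within 4 mm (horizontal distance between strainer_foot and tray_spot below 0.04 m and z of strainer_foot in the frame of tray_spot below 0.005 m and angle between strainer_foot's own z axis and vertical below 0.12 rad and horizontal distance between picker_grip and stand_rim below 0.006 m and z of picker_grip in the frame of stand_rim between 0.032 and 0.04 m and angle between picker_grip's own z axis and vertical below 0.08 rad); the robot touches nothing.
It fails at once if the picker pushes or pulls on the strainer with more than 25 N (contact force between picker and strainer above 25 N).
It fails at once if the picker or the strainer bears on the pot, or the strainer on the tray, with more than 20 N (contact force between any of picker, strainer and pot above 20 N or contact force between strainer and tray above 20 N).
It fails at once if the gripper touches the strainer (contact force between the fingers and strainer above 0.5 N).
It fails at once if the dish or the bowl is moved more than 15 mm (distance of any of dish_mid, bowl_mid from where it was at the start of the episode above 0.015 m).
It also fails if it takes over 72 s, if anything falls off the work surface, if the arm or the gripper's body presses on something with over 40 N, if the wrist force passes 120 N, or if a joint passes its speed limit or range.

## Working session

There is one attempt and no reset: what is moved stays moved. The work goes in short steps, Python scripts to look and compute and a tool call to move; the robot and the scene stay as the last step left them, time stands still between calls to the robot, and variables do not carry over. Pictures are saved under pics/ and viewed, about 8 in all and at most 12, crops included, and the job is handed in when it is done.

Besides the shell and the picture viewer there is one more tool, called in YAML: its name, and indented under it one key for each argument. carry_out: Moves the arm, as the interface text tells. Its arguments: {"type":"object","properties":{"moves":{"type":"array","items":{"type":"object","properties":{"dx":{"type":"number"},"dy":{"type":"number"},"dz":{"type":"number"},"twist":{"type":"number"}}}},"grip":{"type":"number"}},"required":["moves"]}

```bash
mkdir -p pics
cat > h.py <<'E'
from cell import *
import numpy as np, cv2
def pts(name,d,info):
    K=np.array(info["mtx"]);R=np.array(info["R"]);t=np.array(info["t"])
    v,u=np.mgrid[0:400,0:640]
    x=(u-K[0,2])/K[0,0];y=(v-K[1,2])/K[1,1]
    if name=="wrist":
        r=np.hypot(x,y)+1e-9;s=np.tan(r)/r;x,y=x*s,y*s
    P=np.stack([x*d,y*d,d],-1)-t
    return P@R
def look(name):
    i=camera_info(name);p,d=read_camera(name);P=pts(name,d,i);P[d==0]=np.nan
    return p,d,P,i
def save(n,p): cv2.imwrite("pics/"+n+".png",cv2.cvtColor(p,cv2.COLOR_RGB2BGR))
E
python3 - <<'E'
from h import *
s=state();print(s)
for n in("top","scene"):
    p,d,P,i=look(n);save(n,p);np.savez(n,p=p,d=d,P=P);print(n,i)
a=cv2.imread("pics/top.png");b=cv2.imread("pics/scene.png")
E
```

```text
{'t': 0.0, 'joints': array([ 1.06540889e+00,  4.91554413e-01,  1.55948421e+00, -3.42429513e-05,
        1.09173214e+00, -1.05594150e-01]), 'qvel': array([-9.73687172e-05, -1.15262065e-03, -9.12877572e-04, -1.36440116e-03,
       -8.00164988e-04,  1.57621298e-03]), 'tau': array([ 1.07545438e-03, -6.12640715e+01, -2.58184147e+01,  6.92968885e-02,
        4.81116876e-02, -1.19804708e-04]), 'eef_pos': array([243.11888547, 575.48202607, 214.05298836]), 'tcp_rot': array([-3.14041791e+00, -9.39698902e-05,  2.74181512e+00]), 'ft_force': array([0.16146851, 0.30311286, 0.26805128]), 'moment': array([-0.01054527, -0.00651828,  0.02884048]), 'opening': 1.0027845060021952}
top {'mtx': array([[507.59458788,   0.        , 320.4307887 ],
       [  0.        , 507.59458788, 200.60767302],
       [  0.        ,   0.        ,   1.        ]]), 'R': array([[ 0.01306601, -0.99975787, -0.01770546],
       [-0.99383315, -0.01103456, -0.11033544],
       [ 0.11011335,  0.01903792, -0.99373669]]), 't': array([  91.89537328,  539.75518597, 1254.71791795])}
scene {'mtx': array([[446.61730757,   0.        , 324.41498806],
       [  0.        , 446.61730757, 205.19573818],
       [  0.        ,   0.        ,   1.        ]]), 'R': array([[ 0.87730986,  0.47982295,  0.00986681],
       [ 0.35084822, -0.62719292, -0.6953665 ],
       [-0.32746441,  0.61351363, -0.71858756]]), 't': array([-505.50564036,  -42.38173961, 1503.58283304])}
```

View pics/top.png

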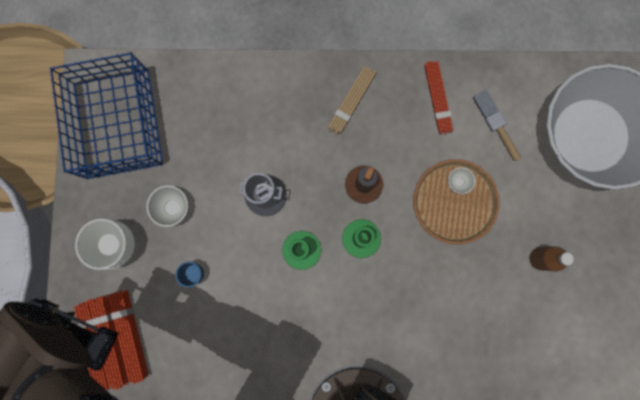

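View pics/scene.png

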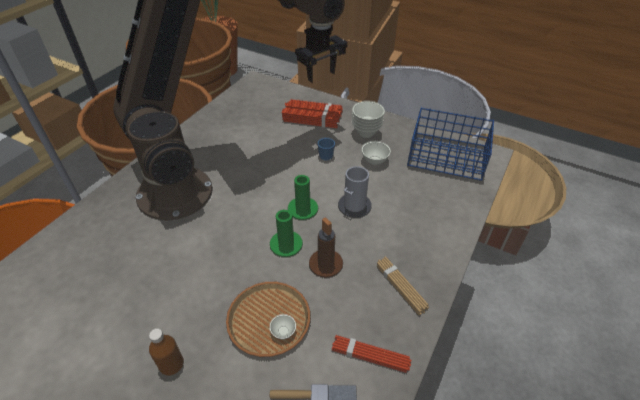

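Candidates for the stand/picker: brown tube with the wooden grip at top (364,183), against the two green look-alikes at (301,250) and (362,238). I choose the brown one with the picker in it. The pot is the grey tube at (264,193), the tray is at (456,202) with the dish at (461,180), and the bowl is at (168,207).

Run:
```python
from h import *
for n in("top","scene"):
    z=np.load(n+".npz");P=z["P"];p=z["p"].astype(int);Z=P[...,2]
    def box(x,y,r,lo,hi):
        m=(np.hypot(P[...,0]-x,P[...,1]-y)<r)&(Z>lo)&(Z<hi);return P[m]
    def circ(q):
        (c,r)=cv2.minEnclosingCircle(q[:,:2].astype(np.float32));return np.round(c,1),round(r,1)
    if n=="top":
        for nm,(u,v) in dict(pot=(265,180),stand=(364,183),tray=(456,222),dish=(461,180),bowl=(168,207),grip=(367,176)).items(): print(nm,P[v,u].round(1))
        pot0=P[205,265][:2];st0=P[195,364][:2];tr0=P[222,456][:2];di=P[180,461][:2]
        print(pot0,st0)
    print(n)
    for lo,hi in((130,146),):
        q=box(*pot0,75,lo,hi);print("pot",len(q),circ(q),q[:,:2].min(0).round(),q[:,:2].max(0).round())
    for lo,hi in((127,133),(137,142),(143,160),(160,185),(184,200),(10,14),(0.5,10)):
        q=box(*st0,70,lo,hi)
        if len(q):print("stand",lo,hi,len(q),circ(q),q.mean(0).round(1))
    q=box(*tr0,130,12,24);print("tray",len(q),circ(q))
    q=box(*di,50,24,32);print("dish",len(q),circ(q))
z=np.load("top.npz");a=z["p"][140:240,215:415]
save("crop",cv2.resize(a,(800,400),interpolation=cv2.INTER_CUBIC))
```

```text
pot [586.9 237.8  50.4]
stand [568.9  -4.3 139. ]
tray [ 490.  -248.     8.3]
dish [ 598.  -261.7   11.6]
bowl [520.  492.7   9.3]
grip [577.7  -7.8 187.1]
[520.96926861 232.54957072] [556.64680043 -13.09210803]
top
pot 202 (array([554.8, 242.1]), 36.2) [519. 207.] [590. 278.]
stand 127 133 43 (array([585.7, -12.1]), 23.7) [581.8  -9.3 130.6]
stand 137 142 83 (array([585.4, -11.8]), 21.4) [581.7 -12.3 138.6]
stand 143 160 5 (array([579.1,  -2.4]), 12.7) [575.4  -4.8 151.7]
stand 160 185 18 (array([584.7, -11.1]), 13.9) [577.2  -8.5 176.9]
stand 184 200 73 (array([584.9, -12.1]), 13.8) [585.3 -12.1 188. ]
stand 10 14 343 (array([556.5, -13.8]), 69.7) [567.9  -8.7  11.7]
stand 0.5 10 929 (array([556.7, -13.2]), 69.9) [544.7 -11.5   4.4]
tray 853 (array([ 540.4, -246.4]), 108.7)
dish 121 (array([ 603.4, -263.4]), 44.0)
scene
pot 168 (array([555.1, 239.5]), 39.0) [521. 201.] [593. 278.]
stand 127 133 44 (array([587.2, -17.6]), 23.9) [592.  -26.4 129.9]
stand 137 142 46 (array([588.5, -15.7]), 21.3) [589.4 -19.7 138.3]
stand 143 160 37 (array([587.5, -15.2]), 14.3) [589.3 -18.7 152.4]
stand 160 185 61 (array([588.4, -16.6]), 14.6) [591.  -18.7 172.5]
stand 184 200 46 (array([588.1, -14.2]), 13.5) [588.3 -14.7 187.9]
stand 10 14 230 (array([556.5, -14.2]), 69.8) [581.9 -26.   11.5]
stand 0.5 10 478 (array([556.7, -13.1]), 69.9) [550.5 -29.3   4.6]
tray 798 (array([ 540.2, -247.2]), 109.4)
dish 99 (array([ 603. , -262.7]), 44.3)
```

View pics/crop.png

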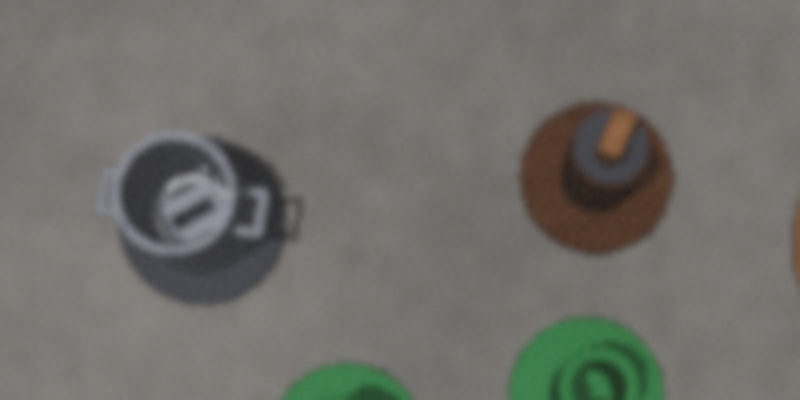

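```bash
cat >> h.py <<'E'
from scipy.spatial.transform import Rotation as Ro
def todel(x,y,z,yaw=None):
    s=state();R=Ro.from_euler('xyz',s["tcp_rot"]);d=R.inv().apply(np.array([x,y,z])-s["eef_pos"])/1000
    w=0
    if yaw is not None: w=-np.degrees((yaw-s["tcp_rot"][2]+np.pi/2)%np.pi-np.pi/2)
    print("t",s["t"],"pos",s["eef_pos"].round(1),"rot",s["tcp_rot"].round(4),"F",s["ft_force"].round(2),"op",round(s["opening"],3),"j6",s["joints"][5].round(2)); print("delta",d.round(4),"twist",round(w,2))
E
python3 - <<'E'
from h import *
i=camera_info("wrist");R=i["R"];c=-R.T@i["t"];s=state();T=Ro.from_euler('xyz',s["tcp_rot"])
print(i["mtx"][0,0],"cam in tool",T.inv().apply(c-s["eef_pos"]),T.inv().apply(R.T[:,2]))
todel(555,241,300)
E
```

```text
309.70691628693146 cam in tool [  73.8733188     0.43669153 -169.79269672] [-0.26167849 -0.00136089  0.96515414]
t 0.1 pos [243.1 575.5 214.1] rot [-3.1406e+00 -1.0000e-04  2.7418e+00] F [ 0.66 -0.51  0.07] op 0.998 j6 -0.11
delta [-0.4175 -0.1868 -0.0858] twist 0
```

Run:
```python
from h import *
todel(623,212,165)
```

```text
t 0.1 pos [243.1 575.5 214.1] rot [-3.1406e+00 -1.0000e-04  2.7418e+00] F [ 0.66 -0.51  0.07] op 0.998 j6 -0.11
delta [-0.4914 -0.187   0.0492] twist 0
```

carry_out:
  moves:
    - {"dx": -0.49,"dy": -0.187}
    - {"dx": -0.49,"dy": -0.187}
    - {"dx": -0.49,"dy": -0.187}
    - {"dx": -0.49,"dy": -0.187}
    - {"dx": -0.49,"dy": -0.187}

```text
schema error: expected keys dx, dy, dz, twist
```

Run:
```python
from h import *
todel(623,212,165)
```

```text
t 0.1 pos [243.1 575.5 214.1] rot [-3.1406e+00 -1.0000e-04  2.7418e+00] F [ 0.66 -0.51  0.07] op 0.998 j6 -0.11
delta [-0.4914 -0.187   0.0492] twist 0
```

carry_out:
  moves:
    - {"dx": -0.49,"dy": -0.187,"dz": 0,"twist": 0}
    - {"dx": -0.49,"dy": -0.187,"dz": 0,"twist": 0}
    - {"dx": -0.49,"dy": -0.187,"dz": 0,"twist": 0}
    - {"dx": -0.49,"dy": -0.187,"dz": 0,"twist": 0}
    - {"dx": -0.49,"dy": -0.187,"dz": 0,"twist": 0}

```text
t: 0.6
eef_pos: [424.8, 401.1, 214.5]
tcp_rot: [-3.141, -0.0, 2.742]
ft_force: [0.4, 1.3, 0.2]
opening: 0.998
```

Run:
```python
from h import *
todel(623,212,165)
```

```text
t 0.6 pos [424.8 401.1 214.5] rot [-3.1414e+00 -2.0000e-04  2.7421e+00] F [0.42 1.33 0.19] op 0.998 j6 -0.53
delta [-0.2562 -0.0971  0.0495] twist 0
```

carry_out:
  moves:
    - {"dx": -0.256,"dy": -0.097,"dz": 0,"twist": 0}
    - {"dx": -0.256,"dy": -0.097,"dz": 0,"twist": 0}
    - {"dx": -0.256,"dy": -0.097,"dz": 0,"twist": 0}
    - {"dx": -0.256,"dy": -0.097,"dz": 0,"twist": 0}
    - {"dx": -0.256,"dy": -0.097,"dz": 0,"twist": 0}

```text
t: 1.1
eef_pos: [605.7, 228.4, 214.4]
tcp_rot: [-3.141, -0.0, 2.742]
ft_force: [0.5, 1.3, 0.6]
opening: 1.0
```

carry_out:
  moves:
    - {"dx": -0.022,"dy": -0.008,"dz": 0.03,"twist": 0}
    - {"dx": -0.022,"dy": -0.008,"dz": 0.049,"twist": 0}
    - {"dx": -0.022,"dy": -0.008,"dz": 0.049,"twist": 0}

```text
t: 1.4
eef_pos: [620.9, 213.1, 162.5]
tcp_rot: [-3.138, -0.004, 2.74]
ft_force: [-0.0, 0.5, 0.0]
opening: 0.997
```

Run:
```python
from h import *
todel(623,212,165)
p,d,P,i=look("wrist");save("w1",p);np.savez("w1",p=p,d=d,P=P)
K=i["mtx"]
c=i["R"]@np.array([555,241,48.])+i["t"];print(c)
a=np.arctan2(np.hypot(c[0],c[1]),c[2]);e=c[:2]/np.hypot(*c[:2])*a*K[0,0]+K[:2,2];print(e)
u,v=e.round().astype(int);q=p[max(0,v-60):v+60,u-80:u+80];print(v,u,q.shape)
save("w1c",cv2.resize(q,None,fx=5,fy=5,interpolation=cv2.INTER_CUBIC))
```

```text
t 1.4 pos [620.9 213.1 162.5] rot [-3.1385 -0.0045  2.7403] F [-0.03  0.47  0.02] op 0.997 j6 -0.94
delta [-0.0024 -0.0001 -0.0025] twist 0
[  0.27585577 -71.70382904 275.42981688]
[323.67966083 116.71567872]
117 324 (120, 160, 3)
```

View pics/w1c.png

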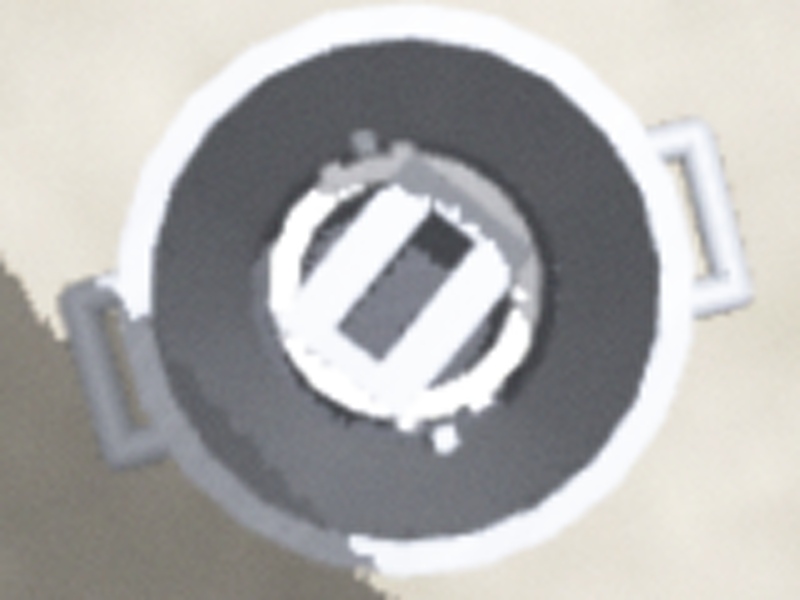

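Pot from above with the strainer's bridge plate clearly visible. Slot corners are at crop (340,327), (383,360), (472,240) and (430,212); the pot's inner edge is at x 152–660 and y 38–540.

```bash
cat >> h.py <<'E'
def cast(i,uv,z):
    K=i["mtx"];R=np.array(i["R"]);c=-R.T@i["t"];uv=np.atleast_2d(uv).astype(float)
    e=(uv-K[:2,2])/K[0,0];a=np.hypot(*e.T)
    ray=np.c_[e/a[:,None]*np.sin(a)[:,None],np.cos(a)]@R
    return c+ray*((z-c[2])/ray[:,2])[:,None]
E
python3 - <<'E'
from h import *
i=camera_info("wrist");f=lambda L:(np.array(L,float)-2)/5+[324-80,117-60]
s=cast(i,f([(340,327),(383,360),(472,240),(430,212)]),48);print(s.round(1));print("slot c",s.mean(0).round(1))
a=(s[3]-s[0]+s[2]-s[1]);print("ang",np.arctan2(a[1],a[0]),np.arctan2(*(s[3]-s[0])[1::-1]),np.arctan2(*(s[2]-s[1])[1::-1]),np.linalg.norm(a)/2, np.linalg.norm(s[1]-s[0]))
r=cast(i,f([(152,295),(660,285),(405,38),(405,540)]),140);print(r.round(1),cv2.minEnclosingCircle(r[:,:2].astype(np.float32)))
# plate edge by bright mask
p=np.load("w1.npz")["p"];P=np.load("w1.npz")["P"]
m=(np.hypot(P[...,0]-555,P[...,1]-241)<28)&(abs(P[...,2]-48)<5);print(np.nanmean(P[m],0),cv2.minEnclosingCircle(P[m][:,:2].astype(np.float32)))
todel(586.5-66,-13.5-0,250)
E
```

```text
[[555.8 229.7  48. ]
 [564.5 234.6  48. ]
 [550.4 258.2  48. ]
 [542.7 253.2  48. ]]
slot c [553.3 243.9  48. ]
ang 2.095983353843333 2.081716146163915 2.109899581522989 27.232555993321046 9.991393250734427
[[541.9 214.  140. ]
 [565.5 273.1 140. ]
 [524.7 255.7 140. ]
 [583.2 230.9 140. ]] ((553.9935302734375, 243.46621704101562), 31.813701629638672)
[552.71418771 242.8390939   46.45203493] ((552.7451782226562, 243.15635681152344), 25.18294334411621)
t 1.45 pos [621.2 213.9 164.5] rot [-3.1400e+00 -2.4000e-03  2.7413e+00] F [ 0.87  0.84 -0.17] op 0.998 j6 -0.94
delta [ 0.0044 -0.2488 -0.0851] twist 0
```

Run:
```python
from h import *
todel(654.5,-42.5,225)
```

```text
t 1.45 pos [621.2 213.9 164.5] rot [-3.1400e+00 -2.4000e-03  2.7413e+00] F [ 0.87  0.84 -0.17] op 0.998 j6 -0.94
delta [-0.1304 -0.2232 -0.0605] twist 0
```

carry_out:
  moves:
    - {"dx": 0,"dy": 0,"dz": -0.05,"twist": 0}
    - {"dx": -0.02,"dy": -0.035,"dz": -0.061,"twist": 0}
    - {"dx": -0.045,"dy": -0.075,"dz": -0.061,"twist": 0}
    - {"dx": -0.07,"dy": -0.118,"dz": -0.061,"twist": 0}
    - {"dx": -0.095,"dy": -0.16,"dz": -0.061,"twist": 0}

```text
t: 1.95
eef_pos: [647.0, 29.1, 228.7]
tcp_rot: [3.141, 0.002, 2.744]
ft_force: [0.3, 0.1, 0.4]
opening: 0.997
```

carry_out:
  moves:
    - {"dx": -0.025,"dy": -0.042,"dz": 0,"twist": 0}
    - {"dx": -0.035,"dy": -0.063,"dz": 0,"twist": 0}
    - {"dx": -0.035,"dy": -0.063,"dz": 0,"twist": 0}

```text
t: 2.25
eef_pos: [654.9, -44.3, 228.1]
tcp_rot: [3.141, 0.002, 2.739]
ft_force: [0.7, 1.1, -0.1]
opening: 1.001
```

Run:
```python
from h import *
todel(654.5,-42.5,225)
p,d,P,i=look("wrist");save("w2",p);np.savez("w2",p=p,d=d,P=P)
print(camera_info("wrist")["t"]-i["t"])
K=i["mtx"]
c=i["R"]@np.array([586.5,-13.5,160.])+i["t"]
a=np.arctan2(np.hypot(c[0],c[1]),c[2]);e=c[:2]/np.hypot(*c[:2])*a*K[0,0]+K[:2,2];print(e)
u,v=e.round().astype(int);v0=max(0,v-60);q=p[v0:v0+120,u-80:u+80];print(v0,u-80,q.shape)
save("w2c",cv2.resize(q,None,fx=5,fy=5,interpolation=cv2.INTER_CUBIC))
for lo,hi in((127,142),(180,192)):
    m=(np.hypot(P[...,0]-586.5,P[...,1]+13.5)<40)&(P[...,2]>lo)&(P[...,2]<hi);Q=P[m][:,:2].astype(np.float32)
    print(m.sum(),P[m].mean(0),cv2.minEnclosingCircle(Q),cv2.minAreaRect(Q))
```

```text
t 2.25 pos [654.9 -44.3 228.1] rot [3.1414e+00 1.9000e-03 2.7392e+00] F [ 0.72  1.09 -0.11] op 1.001 j6 -1.34
delta [0.0011 0.0015 0.0031] twist 0
[-1.04135934  0.6558048   0.23355306]
[325.16032065 111.98453804]
52 245 (120, 160, 3)
1560 [584.84382851 -12.36512321 134.6116458 ] ((584.750244140625, -11.792380332946777), 24.18121910095215) ((585.097412109375, -11.882049560546875), (46.60460662841797, 47.053070068359375), 66.8322525024414)
782 [584.63611542 -11.87240186 187.29482293] ((584.7202758789062, -11.667900085449219), 14.276989936828613) ((584.682861328125, -11.883197784423828), (12.96553897857666, 26.909160614013672), 67.10061645507812)
```

View pics/w2c.png

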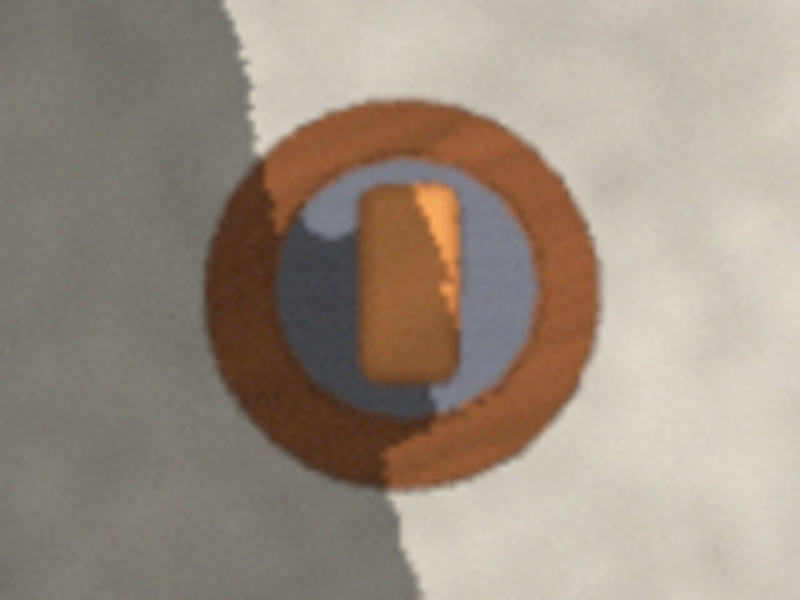

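carry_out:
  moves:
    - {"dx": 0.045,"dy": 0.001,"dz": 0,"twist": 0}
    - {"dx": 0.077,"dy": 0.002,"dz": 0,"twist": 0}
    - {"dx": 0.077,"dy": 0.002,"dz": 0.0,"twist": 0}
    - {"dx": 0.077,"dy": 0.002,"dz": 0.04,"twist": 0}
    - {"dx": 0.077,"dy": 0.002,"dz": 0.07,"twist": 0}
  grip: 0.06

```text
t: 2.8
eef_pos: [585.0, -8.3, 156.8]
tcp_rot: [3.141, 0.003, 2.744]
ft_force: [0.3, 0.5, -0.2]
opening: 0.654
```

Run:
```python
from h import *
todel(584.9,-12,147,2.742)
```

```text
t 2.8 pos [585.   -8.3 156.8] rot [3.1407e+00 2.5000e-03 2.7439e+00] F [ 0.31  0.47 -0.21] op 0.654 j6 -1.3
delta [-0.0013 -0.0034  0.0098] twist 0.11
```

carry_out:
  moves:
    - {"dx": -0.0015,"dy": -0.0035,"dz": 0.01,"twist": 0}
    - {"dx": -0.0015,"dy": -0.0035,"dz": 0.01,"twist": 0}

```text
t: 3.0
eef_pos: [584.6, -13.3, 146.2]
tcp_rot: [-3.141, -0.001, 2.743]
ft_force: [0.1, 0.1, -0.1]
opening: 0.633
```

carry_out:
  moves:
    - {"dx": 0,"dy": 0,"dz": 0,"twist": 0}
    - {"dx": 0,"dy": 0,"dz": 0,"twist": 0}
    - {"dx": 0,"dy": 0,"dz": 0,"twist": 0}
    - {"dx": 0,"dy": 0,"dz": 0,"twist": 0}
    - {"dx": 0,"dy": 0,"dz": 0,"twist": 0}
  grip: 0

```text
t: 3.5
eef_pos: [584.7, -13.8, 147.0]
tcp_rot: [3.141, 0.001, 2.742]
ft_force: [0.0, -1.0, -0.8]
opening: 0.263
```

Run:
```python
from h import *
todel(584.9,-12,147,2.742)
```

```text
t 3.5 pos [584.7 -13.8 147. ] rot [3.1413e+00 6.0000e-04 2.7417e+00] F [ 0.04 -1.05 -0.77] op 0.263 j6 -1.31
delta [0.0005 0.0018 0.    ] twist -0.02
```

carry_out:
  moves:
    - {"dx": 0,"dy": 0,"dz": 0,"twist": 0}
    - {"dx": 0,"dy": 0,"dz": 0,"twist": 0}
    - {"dx": 0,"dy": 0,"dz": 0,"twist": 0}
    - {"dx": 0,"dy": 0,"dz": 0,"twist": 0}
    - {"dx": 0,"dy": 0,"dz": 0,"twist": 0}

```text
t: 4.0
eef_pos: [584.7, -13.8, 146.8]
tcp_rot: [3.141, 0.0, 2.742]
ft_force: [0.1, 0.7, 3.5]
opening: 0.147
```

Run:
```python
from h import *
todel(584.9,-12,147,2.742)
print(state()["eef_pos"],state()["moment"])
```

```text
t 4.0 pos [584.7 -13.8 146.8] rot [3.1413e+00 3.0000e-04 2.7418e+00] F [0.1  0.67 3.53] op 0.147 j6 -1.31
delta [ 0.0005  0.0017 -0.0002] twist -0.01
[584.6590545  -13.76382386 146.79109302] [ 0.18371818  0.0343482  -0.03220494]
```

carry_out:
  moves:
    - {"dx": 0,"dy": 0,"dz": -0.02,"twist": 0}
    - {"dx": 0,"dy": 0,"dz": -0.05,"twist": 0}
    - {"dx": 0,"dy": 0,"dz": -0.09,"twist": 0}
    - {"dx": 0,"dy": 0,"dz": -0.13,"twist": 0}
    - {"dx": 0,"dy": 0,"dz": -0.155,"twist": 0}

```text
t: 4.5
eef_pos: [584.7, -13.9, 304.2]
tcp_rot: [3.141, 0.002, 2.742]
ft_force: [0.4, -0.3, -2.6]
opening: 0.147
```

Run:
```python
from h import *
todel(553.5,243.5,300,2.09)
```

```text
t 4.5 pos [584.7 -13.9 304.2] rot [3.1412e+00 2.0000e-03 2.7418e+00] F [ 0.37 -0.28 -2.64] op 0.147 j6 -1.31
delta [0.1289 0.225  0.004 ] twist 37.35
```

carry_out:
  moves:
    - {"dx": 0.02,"dy": 0.035,"dz": 0,"twist": 7}
    - {"dx": 0.042,"dy": 0.073,"dz": 0,"twist": 14}
    - {"dx": 0.065,"dy": 0.113,"dz": 0.0,"twist": 21}
    - {"dx": 0.088,"dy": 0.153,"dz": 0,"twist": 29}
    - {"dx": 0.11,"dy": 0.191,"dz": 0,"twist": 37.3}

```text
t: 5.0
eef_pos: [556.8, 206.6, 301.2]
tcp_rot: [-3.141, -0.0, 2.085]
ft_force: [0.2, 0.4, -2.8]
opening: 0.146
```

Run:
```python
from h import *
todel(553.5,243.5,295,2.09)
```

```text
t 5.0 pos [556.8 206.6 301.2] rot [-3.1406e+00 -2.0000e-04  2.0850e+00] F [ 0.15  0.4  -2.79] op 0.146 j6 -0.27
delta [0.0338 0.0153 0.0062] twist -0.29
```

carry_out:
  moves:
    - {"dx": 0.02,"dy": 0.009,"dz": 0.0,"twist": 0}
    - {"dx": 0.034,"dy": 0.015,"dz": 0,"twist": -0.3}
    - {"dx": 0.034,"dy": 0.015,"dz": 0,"twist": -0.3}
    - {"dx": 0.034,"dy": 0.015,"dz": 0,"twist": -0.3}

```text
t: 5.4
eef_pos: [553.7, 241.3, 301.3]
tcp_rot: [-3.141, 0.0, 2.097]
ft_force: [0.2, -1.1, -1.4]
opening: 0.144
```

Run:
```python
from h import *
todel(553.5,243.5,295,2.09)
p,d,P,i=look("wrist");np.savez("w3",p=p,d=d,P=P)
q=p[40:300,170:470]
save("w3",cv2.resize(q,None,fx=2.3,fy=2.3,interpolation=cv2.INTER_CUBIC))
```

```text
t 5.4 pos [553.7 241.3 301.3] rot [-3.1408e+00  2.0000e-04  2.0966e+00] F [ 0.16 -1.11 -1.36] op 0.144 j6 -0.22
delta [0.002  0.0009 0.0063] twist 0.38
```

View pics/w3.png

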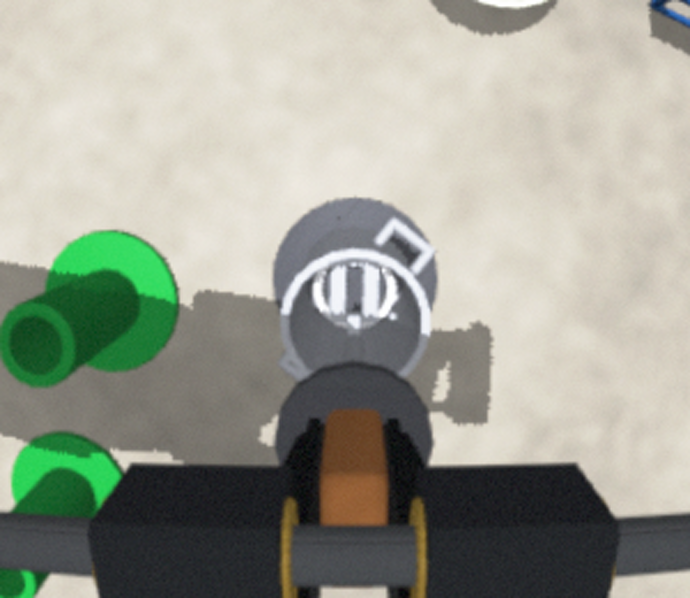

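The slot is vertical in the image, i.e. along tool x, at crop (356,290). The collar is at (354,440), laterally lined up, and it hides the foot. I'll measure the collar and the slot in this same view so the camera bias cancels.

Run:
```python
from h import *
from scipy.optimize import least_squares
z=np.load("w3.npz");P=z["P"];p=z["p"];s=state();print(s["eef_pos"].round(2),s["tcp_rot"].round(4))
T=Ro.from_euler('xyz',s["tcp_rot"]);c0=s["eef_pos"]
L=T.inv().apply((P-c0).reshape(-1,3)).reshape(P.shape) # tool frame
m=(np.hypot(L[...,0],L[...,1])<30)&(abs(L[...,2]-11)<4)
u=np.argwhere(m);print("collar",m.sum(),np.nanmedian(L[m][:,2]))
# outer arc: extreme per angle
q=L[m][:,:2];a=np.arctan2(q[:,1],q[:,0]);r=np.hypot(*q.T);arc=[]
for k in np.linspace(-1.2,1.2,25):
    w=np.abs(a-k)<.05
    if w.any(): j=np.argmax(r*w);arc.append(q[j])
arc=np.array(arc);f=least_squares(lambda x:np.hypot(*(arc-x).T)-21.6,[0,0]);print("collar c tool",f.x,f.cost,len(arc),arc[::4].round(1))
Z=P[...,2]
m=(np.hypot(P[...,0]-553,P[...,1]-243.5)<30)&(abs(Z-48)<5)
Q=P[m];print("plate",m.sum(),Q.mean(0),cv2.minEnclosingCircle(Q[:,:2].astype(np.float32)),"tool",T.inv().apply(Q-c0).mean(0))
m=(Z>136)&(Z<144)&(np.hypot(P[...,0]-554,P[...,1]-243)<45);Q=P[m];f=least_squares(lambda x:np.hypot(*(Q[:,:2]-x).T)-34,[554,243]);print("rim c",f.x,len(Q),f.cost)
q=p[150:185,295:355];q=cv2.resize(q,None,fx=12,fy=12,interpolation=cv2.INTER_CUBIC);save("w3c",q)
```

```text
[553.86 240.89 301.43] [-3.1411e+00  2.0000e-04  2.0957e+00]
collar 1423 11.196522271389368
collar c tool [ 1.65193596 -0.09926195] 0.798389190923928 25 [[  8.9 -20.2]
 [ 16.7 -15.6]
 [ 21.6  -8.8]
 [ 23.5   0.4]
 [ 21.7   8.3]
 [ 15.6  16.5]
 [  8.3  20.3]]
plate 530 [553.80951439 242.16802846  46.71331301] ((553.164306640625, 242.17837524414062), 25.183942794799805) tool [  1.1858547    0.72733979 254.7197138 ]
rim c [553.35698613 242.60483006] 578 483.6424694428283
```

View pics/w3c.png

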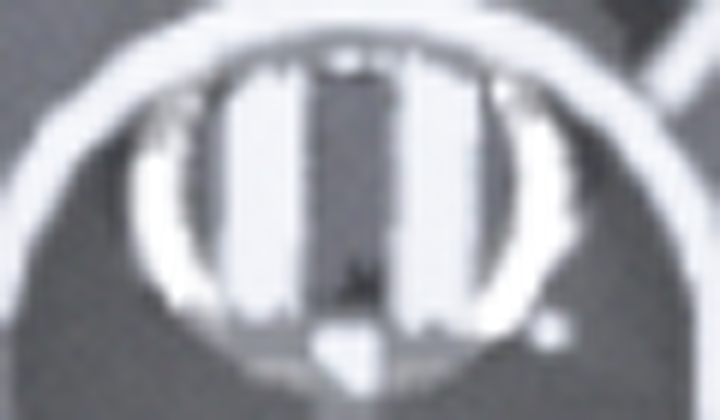

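Run:
```python
from h import *
i=camera_info("wrist");s=state();T=Ro.from_euler('xyz',s["tcp_rot"])
f=lambda L:(np.array(L,float)-5.5)/12+[295,150]
w=cast(i,f([(306,90),(305,290),(388,290),(396,90)]),48);t=T.inv().apply(w-s["eef_pos"]);print(w.round(1),t.round(1),"mid",t.mean(0),w.mean(0))
for a,b in((0,1),(3,2)):
    e=w[a]-w[b];print(np.arctan2(e[1],e[0]))
w=cast(i,f([(350,75),(347,308)]),48);print("ends",w.round(1),T.inv().apply(w-s["eef_pos"]).round(1))
w=cast(i,f([(135,190),(575,190)]),48);print("ring",w.round(1),T.inv().apply(w-s["eef_pos"]).round(1))
todel(553.5,243.5,295,2.09)
```

```text
[[542.5 250.5  48. ]
 [554.1 230.1  48. ]
 [562.4 234.9  48. ]
 [551.4 255.6  48. ]] [[ 14.   -4.9 253.4]
 [ -9.4  -5.1 253.4]
 [ -9.4   4.6 253.4]
 [ 14.    5.4 253.4]] mid [2.30451725e+00 3.33883633e-03 2.53433168e+02] [552.62282685 242.77382719  48.        ]
2.0879981938463104
2.058195259903982
ends [[546.  254.5  48. ]
 [559.4 230.7  48. ]] [[ 1.580e+01  2.000e-01  2.534e+02]
 [-1.150e+01 -2.000e-01  2.534e+02]]
ring [[531.2 230.5  48. ]
 [575.2 255.9  48. ]] [[  2.4 -24.7 253.4]
 [  2.4  26.1 253.4]]
t 5.45 pos [553.9 240.9 301.4] rot [-3.1411e+00  2.0000e-04  2.0957e+00] F [ 0.05 -0.52 -2.27] op 0.146 j6 -0.22
delta [0.0024 0.001  0.0064] twist 0.33
```

carry_out:
  moves:
    - {"dx": 0.0005,"dy": 0.0002,"dz": 0.03,"twist": 0.9}
    - {"dx": 0.0005,"dy": 0.0002,"dz": 0.06,"twist": 0.9}
    - {"dx": 0.0005,"dy": 0.0002,"dz": 0.09,"twist": 0.9}
    - {"dx": 0.0005,"dy": 0.0002,"dz": 0.107,"twist": 0.9}
    - {"dx": 0.0005,"dy": 0.0002,"dz": 0.107,"twist": 0.9}

```text
t: 5.95
eef_pos: [553.0, 240.9, 192.4]
tcp_rot: [-3.137, -0.001, 2.079]
ft_force: [0.6, -0.7, -1.9]
opening: 0.15
```

carry_out:
  moves:
    - {"dx": 0,"dy": 0,"dz": 0.004,"twist": 0}
    - {"dx": 0,"dy": 0,"dz": 0.008,"twist": 0}
    - {"dx": 0,"dy": 0,"dz": 0.011,"twist": 0}
    - {"dx": 0,"dy": 0,"dz": 0.014,"twist": 0}

```text
t: 6.35
eef_pos: [553.8, 242.4, 181.0]
tcp_rot: [3.141, 0.0, 2.08]
ft_force: [0.3, -0.1, -2.5]
opening: 0.143
```

carry_out:
  moves:
    - {"dx": 0,"dy": 0,"dz": 0.002,"twist": 0}
    - {"dx": 0,"dy": 0,"dz": 0.004,"twist": 0}
    - {"dx": 0,"dy": 0,"dz": 0.004,"twist": 0}

```text
t: 6.65
eef_pos: [553.5, 242.4, 176.4]
tcp_rot: [-3.141, -0.0, 2.08]
ft_force: [0.3, -0.6, -1.7]
opening: 0.145
```

carry_out:
  moves:
    - {"dx": 0,"dy": 0,"dz": 0.0015,"twist": 0}
    - {"dx": 0,"dy": 0,"dz": 0.003,"twist": 0}
    - {"dx": 0,"dy": 0,"dz": 0.003,"twist": 0}

```text
t: 6.95
eef_pos: [553.5, 242.4, 173.5]
tcp_rot: [-3.141, -0.0, 2.08]
ft_force: [0.5, 0.4, -1.6]
opening: 0.145
```

Tip is about 7 mm below the plate top with no load, so the foot is in the slot.

carry_out:
  moves:
    - {"dx": 0,"dy": 0,"dz": 0.003,"twist": 0}
    - {"dx": 0,"dy": 0,"dz": 0.006,"twist": 0}
    - {"dx": 0,"dy": 0,"dz": 0.006,"twist": 0}

```text
t: 7.25
eef_pos: [553.4, 242.4, 167.1]
tcp_rot: [-3.141, -0.0, 2.08]
ft_force: [0.7, 0.2, -1.3]
opening: 0.144
```

carry_out:
  moves:
    - {"dx": 0,"dy": 0,"dz": 0.003,"twist": 0}
    - {"dx": 0,"dy": 0,"dz": 0.006,"twist": 0}
    - {"dx": 0,"dy": 0,"dz": 0.009,"twist": 0}
    - {"dx": 0,"dy": 0,"dz": 0.009,"twist": 0}

```text
t: 7.65
eef_pos: [553.4, 242.4, 158.1]
tcp_rot: [-3.141, -0.0, 2.08]
ft_force: [-0.2, -0.5, -2.0]
opening: 0.147
```

carry_out:
  moves:
    - {"dx": 0,"dy": -0.0002,"dz": 0,"twist": 8}
    - {"dx": 0,"dy": -0.0003,"dz": 0,"twist": 16}
    - {"dx": 0.0001,"dy": -0.0005,"dz": 0,"twist": 24}
    - {"dx": 0.0002,"dy": -0.0006,"dz": 0,"twist": 32}
    - {"dx": 0.0003,"dy": -0.0008,"dz": 0,"twist": 40}

```text
t: 8.15
eef_pos: [552.8, 242.3, 158.7]
tcp_rot: [3.142, -0.0, 1.376]
ft_force: [0.0, -0.1, -2.4]
opening: 0.145
```

Run:
```python
from h import *
todel(553.5,242.4,158,0.51)
print(state()["moment"])
```

```text
t 8.15 pos [552.8 242.3 158.7] rot [ 3.1415e+00 -1.0000e-04  1.3764e+00] F [ 0.05 -0.13 -2.41] op 0.145 j6 0.5
delta [0.0002 0.0007 0.0007] twist 49.64
[-0.03227243  0.10681415 -0.03188776]
```

carry_out:
  moves:
    - {"dx": 0,"dy": -0.0002,"dz": 0,"twist": 8}
    - {"dx": 0.0001,"dy": -0.0004,"dz": 0,"twist": 16}
    - {"dx": 0.0002,"dy": -0.0005,"dz": 0,"twist": 24}
    - {"dx": 0.0003,"dy": -0.0007,"dz": 0,"twist": 32}
    - {"dx": 0.0004,"dy": -0.0008,"dz": 0,"twist": 40}

```text
t: 8.65
eef_pos: [552.1, 242.9, 158.7]
tcp_rot: [-3.142, -0.0, 0.678]
ft_force: [-0.8, 0.0, -2.1]
opening: 0.147
```

carry_out:
  moves:
    - {"dx": 0,"dy": 0,"dz": 0,"twist": 5}
    - {"dx": 0,"dy": 0,"dz": 0,"twist": 10}
    - {"dx": 0,"dy": 0,"dz": 0,"twist": 10}
    - {"dx": 0,"dy": 0,"dz": 0,"twist": 10}

```text
t: 9.05
eef_pos: [552.1, 242.8, 158.7]
tcp_rot: [-3.142, -0.0, 0.512]
ft_force: [-0.3, 0.5, -2.8]
opening: 0.148
```

Run:
```python
from h import *
todel(553.5,242.4,158,0.51)
print(state()["moment"])
```

```text
t 9.05 pos [552.1 242.8 158.7] rot [-3.1416e+00 -2.0000e-04  5.1200e-01] F [-0.32  0.5  -2.79] op 0.148 j6 1.36
delta [0.001  0.0011 0.0007] twist 0.12
[-0.08444715  0.07679435 -0.05230187]
```

carry_out:
  moves:
    - {"dx": 0,"dy": 0,"dz": -0.003,"twist": 0}
    - {"dx": 0,"dy": 0,"dz": -0.006,"twist": 0}
    - {"dx": 0,"dy": 0,"dz": -0.009,"twist": 0}
    - {"dx": 0,"dy": 0,"dz": -0.012,"twist": 0}
    - {"dx": 0,"dy": 0,"dz": -0.015,"twist": 0}

```text
t: 9.55
eef_pos: [552.0, 242.8, 173.9]
tcp_rot: [-3.142, 0.0, 0.51]
ft_force: [0.0, 0.6, -3.1]
opening: 0.146
```

carry_out:
  moves:
    - {"dx": 0,"dy": 0,"dz": 0,"twist": 0}
    - {"dx": 0,"dy": 0,"dz": -0.003,"twist": 0}

```text
t: 9.75
eef_pos: [551.8, 242.8, 176.4]
tcp_rot: [-3.141, 0.001, 0.51]
ft_force: [-0.3, -0.6, -4.7]
opening: 0.146
```

carry_out:
  moves:
    - {"dx": 0,"dy": 0,"dz": -0.01,"twist": 0}
    - {"dx": 0,"dy": 0,"dz": -0.025,"twist": 0}
    - {"dx": 0,"dy": 0,"dz": -0.04,"twist": 0}
    - {"dx": 0,"dy": 0,"dz": -0.055,"twist": 0}
    - {"dx": 0,"dy": 0,"dz": -0.07,"twist": 0}

```text
t: 10.25
eef_pos: [552.0, 242.8, 248.0]
tcp_rot: [3.142, -0.001, 0.51]
ft_force: [-0.4, 0.8, -4.0]
opening: 0.151
```

carry_out:
  moves:
    - {"dx": 0,"dy": 0,"dz": -0.015,"twist": 0}
    - {"dx": 0,"dy": 0,"dz": -0.03,"twist": 0}
    - {"dx": 0,"dy": 0,"dz": -0.05,"twist": 0}
    - {"dx": 0,"dy": 0,"dz": -0.07,"twist": 0}
    - {"dx": 0,"dy": 0,"dz": -0.07,"twist": 0}

```text
t: 10.75
eef_pos: [552.7, 243.1, 319.8]
tcp_rot: [3.141, -0.005, 0.51]
ft_force: [-0.3, -0.1, -3.9]
opening: 0.145
```

Run:
```python
from h import *
tr=np.array([540.3,-246.8]);
for n in("top","scene"):
    z=np.load(n+".npz");P=z["P"];m=(np.hypot(P[...,0]-598,P[...,1]+262)<42)&(P[...,2]>24)&(P[...,2]<33)&(z["p"].astype(int).min(-1)>(150 if n=="top" else 130))
    Q=P[m][:,:2].astype(np.float32);print(n,len(Q),Q.mean(0),cv2.minEnclosingCircle(Q))
print(state()["moment"])
p,d,P,i=look("wrist");save("w4",cv2.resize(p[100:340,170:470],None,fx=2,fy=2))
p,d,P,i=look("scene");save("s4",cv2.resize(p[120:260,270:470],None,fx=4,fy=4,interpolation=cv2.INTER_CUBIC))
todel(500,-240,312)
```

```text
top 0 [nan nan] ((0.0, 0.0), 0.0)
scene 90 [ 589.9257  -242.65146] ((594.1548461914062, -257.0765380859375), 33.84818649291992)
[-0.09907843  0.08760237 -0.02062824]
t 10.85 pos [551.8 242.8 316.5] rot [-3.1416e+00 -3.0000e-04  5.0960e-01] F [-0.24 -0.26 -4.38] op 0.144 j6 1.37
delta [-0.2807  0.3962  0.0044] twist 0<stdin>:5: RuntimeWarning: Mean of empty slice.
  ret = um.true_divide(
```

View pics/s4.png

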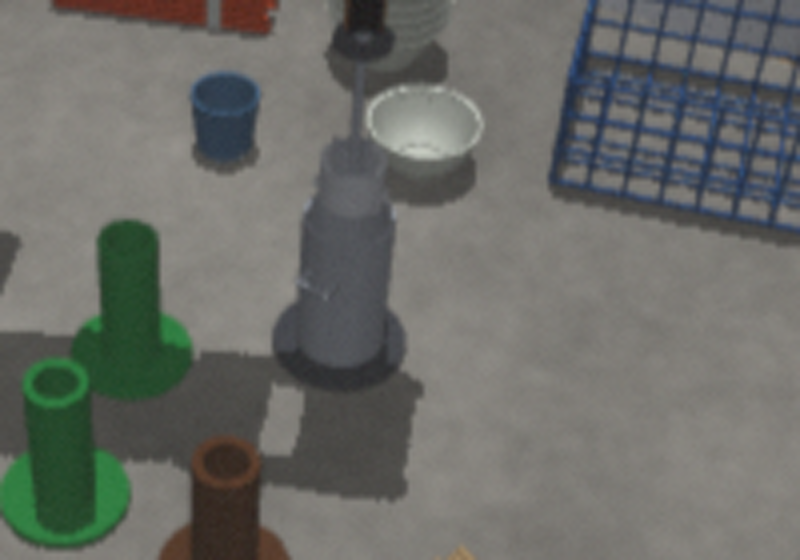

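carry_out:
  moves:
    - {"dx": -0.006,"dy": 0.008,"dz": -0.003,"twist": 0}
    - {"dx": -0.017,"dy": 0.024,"dz": -0.005,"twist": 0}
    - {"dx": -0.034,"dy": 0.048,"dz": -0.005,"twist": 0}
    - {"dx": -0.053,"dy": 0.076,"dz": -0.005,"twist": 0}
    - {"dx": -0.073,"dy": 0.104,"dz": -0.005,"twist": 0}

```text
t: 11.35
eef_pos: [538.4, 114.8, 320.8]
tcp_rot: [-3.141, 0.001, 0.51]
ft_force: [0.4, -0.6, -4.2]
opening: 0.145
```

carry_out:
  moves:
    - {"dx": -0.02,"dy": 0.028,"dz": 0,"twist": 0}
    - {"dx": -0.04,"dy": 0.057,"dz": 0,"twist": 0}
    - {"dx": -0.06,"dy": 0.086,"dz": 0,"twist": 0}
    - {"dx": -0.08,"dy": 0.114,"dz": 0,"twist": 0}
    - {"dx": -0.1,"dy": 0.143,"dz": 0,"twist": 0}

```text
t: 11.85
eef_pos: [520.5, -58.9, 320.9]
tcp_rot: [-3.141, 0.001, 0.509]
ft_force: [0.4, -1.3, -3.3]
opening: 0.148
```

carry_out:
  moves:
    - {"dx": -0.02,"dy": 0.028,"dz": 0,"twist": 0}
    - {"dx": -0.04,"dy": 0.057,"dz": 0,"twist": 0}
    - {"dx": -0.06,"dy": 0.086,"dz": 0,"twist": 0}
    - {"dx": -0.077,"dy": 0.11,"dz": 0,"twist": 0}
    - {"dx": -0.09,"dy": 0.129,"dz": 0,"twist": 0}

```text
t: 12.35
eef_pos: [504.7, -215.7, 320.8]
tcp_rot: [-3.14, 0.001, 0.508]
ft_force: [-0.3, 0.2, -3.6]
opening: 0.144
```

Run:
```python
from h import *
todel(503,-240,312)
```

```text
t 12.35 pos [ 504.7 -215.7  320.8] rot [-3.1404e+00  1.0000e-03  5.0830e-01] F [-0.32  0.19 -3.59] op 0.144 j6 0.54
delta [-0.0133  0.0204  0.0088] twist 0
```

carry_out:
  moves:
    - {"dx": -0.007,"dy": 0.011,"dz": 0,"twist": 0}
    - {"dx": -0.013,"dy": 0.02,"dz": 0,"twist": 0}
    - {"dx": -0.013,"dy": 0.02,"dz": 0.015,"twist": 0}
    - {"dx": -0.013,"dy": 0.02,"dz": 0.04,"twist": 0}
    - {"dx": -0.013,"dy": 0.02,"dz": 0.07,"twist": 0}

```text
t: 12.85
eef_pos: [504.5, -237.2, 251.4]
tcp_rot: [3.14, -0.001, 0.51]
ft_force: [-0.3, 0.2, -4.3]
opening: 0.147
```

carry_out:
  moves:
    - {"dx": 0,"dy": 0,"dz": 0.025,"twist": 0}
    - {"dx": 0,"dy": 0,"dz": 0.045,"twist": 0}
    - {"dx": 0,"dy": 0,"dz": 0.06,"twist": 0}
    - {"dx": 0,"dy": 0,"dz": 0.07,"twist": 0}
    - {"dx": 0,"dy": 0,"dz": 0.075,"twist": 0}

```text
t: 13.35
eef_pos: [504.2, -237.1, 175.9]
tcp_rot: [-3.141, 0.0, 0.51]
ft_force: [0.3, -0.4, -3.8]
opening: 0.148
```

Run:
```python
from h import *
todel(503,-240,163)
p,d,P,i=look("scene");save("s5",cv2.resize(p[200:370,170:370],None,fx=4,fy=3.5,interpolation=cv2.INTER_CUBIC))
```

```text
t 13.35 pos [ 504.2 -237.1  175.9] rot [-3.1406e+00  4.0000e-04  5.1010e-01] F [ 0.29 -0.4  -3.8 ] op 0.148 j6 0.5
delta [-0.0024  0.002   0.0129] twist 0
```

View pics/s5.png

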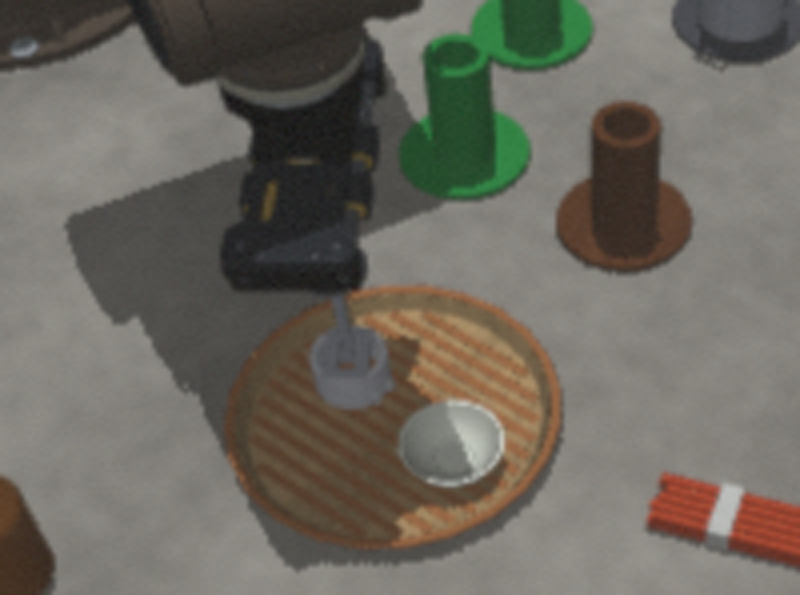

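The strainer hangs at (350,365) over the free part of the tray, clear of the dish at (452,442). I'll lower it gently.

carry_out:
  moves:
    - {"dx": 0,"dy": 0,"dz": 0.003,"twist": 0}
    - {"dx": 0,"dy": 0,"dz": 0.006,"twist": 0}
    - {"dx": 0,"dy": 0,"dz": 0.008,"twist": 0}
    - {"dx": 0,"dy": 0,"dz": 0.01,"twist": 0}
    - {"dx": 0,"dy": 0,"dz": 0.011,"twist": 0}

```text
t: 13.9
eef_pos: [504.3, -237.5, 165.6]
tcp_rot: [3.142, -0.0, 0.509]
ft_force: [0.2, 0.5, -4.3]
opening: 0.154
```

carry_out:
  moves:
    - {"dx": 0,"dy": 0,"dz": 0.001,"twist": 0}
    - {"dx": 0,"dy": 0,"dz": 0.002,"twist": 0}
    - {"dx": 0,"dy": 0,"dz": 0.003,"twist": 0}
    - {"dx": 0,"dy": 0,"dz": 0.004,"twist": 0}
    - {"dx": 0,"dy": 0,"dz": 0.004,"twist": 0}

```text
t: 14.4
eef_pos: [504.3, -237.5, 161.6]
tcp_rot: [3.142, -0.0, 0.51]
ft_force: [0.0, 0.4, -2.5]
opening: 0.147
```

carry_out:
  moves:
    - {"dx": 0,"dy": 0,"dz": 0.002,"twist": 0}
    - {"dx": 0,"dy": 0,"dz": 0.004,"twist": 0}
    - {"dx": 0,"dy": 0,"dz": 0.006,"twist": 0}
    - {"dx": 0,"dy": 0,"dz": 0.006,"twist": 0}
    - {"dx": 0,"dy": 0,"dz": 0.006,"twist": 0}

```text
t: 14.9
eef_pos: [504.2, -237.5, 155.5]
tcp_rot: [-3.141, 0.0, 0.509]
ft_force: [0.7, -0.1, -2.5]
opening: 0.148
```

Run:
```python
from h import *
todel(503,-240,163,2.08)
print(state()["moment"])
```

```text
t 14.9 pos [ 504.2 -237.5  155.5] rot [-3.1414  0.      0.5095] F [ 0.7  -0.06 -2.54] op 0.148 j6 0.5
delta [-0.0023  0.0016 -0.0075] twist -89.98
[-0.05675182  0.12661052  0.00966927]
```

carry_out:
  moves:
    - {"dx": 0,"dy": 0.0002,"dz": 0,"twist": -8}
    - {"dx": 0,"dy": 0.0003,"dz": 0,"twist": -16}
    - {"dx": 0.0001,"dy": 0.0005,"dz": 0,"twist": -24}
    - {"dx": 0.0002,"dy": 0.0006,"dz": 0,"twist": -32}
    - {"dx": 0.0003,"dy": 0.0008,"dz": 0,"twist": -40}

```text
t: 15.4
eef_pos: [505.0, -238.0, 155.7]
tcp_rot: [3.141, -0.0, 1.213]
ft_force: [-0.0, 0.4, -2.0]
opening: 0.149
```

carry_out:
  moves:
    - {"dx": 0,"dy": 0.0002,"dz": 0,"twist": -8}
    - {"dx": 0.0001,"dy": 0.0004,"dz": 0,"twist": -16}
    - {"dx": 0.0002,"dy": 0.0005,"dz": 0,"twist": -24}
    - {"dx": 0.0003,"dy": 0.0007,"dz": 0,"twist": -32}
    - {"dx": 0.0004,"dy": 0.0008,"dz": 0,"twist": -40}

```text
t: 15.9
eef_pos: [505.9, -238.0, 155.7]
tcp_rot: [3.141, 0.0, 1.912]
ft_force: [0.3, 0.6, -2.1]
opening: 0.148
```

carry_out:
  moves:
    - {"dx": 0,"dy": 0,"dz": 0,"twist": -5}
    - {"dx": 0,"dy": 0,"dz": 0,"twist": -10}
    - {"dx": 0,"dy": 0,"dz": 0,"twist": -10}
    - {"dx": 0,"dy": 0,"dz": 0,"twist": -10}

```text
t: 16.3
eef_pos: [505.9, -238.0, 155.7]
tcp_rot: [3.141, 0.0, 2.078]
ft_force: [0.1, 0.9, -3.1]
opening: 0.144
```

Run:
```python
from h import *
todel(504.2,-237.5,155,2.08)
p,d,P,i=look("wrist");np.savez("w6",p=p,P=P)
K=i["mtx"];c=i["R"]@np.array([504.,-237.,45.])+i["t"]
a=np.arctan2(np.hypot(c[0],c[1]),c[2]);e=c[:2]/np.hypot(*c[:2])*a*K[0,0]+K[:2,2];u,v=e.astype(int);print(u,v)
q=p[v-60:v+60,u-70:u+70];save("w6",cv2.resize(q,None,fx=5,fy=5,interpolation=cv2.INTER_CUBIC))
```

```text
t 16.3 pos [ 505.9 -238.   155.7] rot [3.1414e+00 1.0000e-04 2.0778e+00] F [ 0.15  0.93 -3.07] op 0.144 j6 -1.06
delta [ 0.0012 -0.0012  0.0007] twist -0.13
322 191
```

View pics/w6.png

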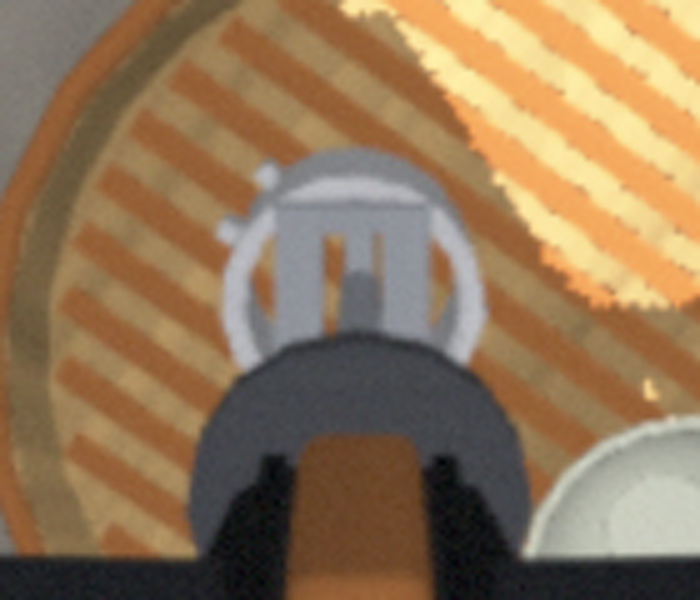

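Run:
```python
from h import *
i=camera_info("wrist");s=state();T=Ro.from_euler('xyz',s["tcp_rot"])
f=lambda L:(np.array(L,float)-2)/5+[322-70,191-60]
g=lambda L,z:T.inv().apply(cast(i,f(L),z)-s["eef_pos"]).round(1)
print("slot edges far",g([(323,240),(383,240)],45),"plate",g([(278,205),(428,205)],45),"mid",g([(323,320),(382,320)],45))
print("bar far",g([(348,250),(373,250)],29.5),"rod",g([(343,300),(381,300)],45))
print("collar",g([(190,500),(527,500)],s["eef_pos"][2]-11))
p=np.load("w6.npz")["p"].astype(int)
for v in (182,186): print(v,p[v,312:334].sum(1))
```

```text
slot edges far [[ 14.1  -6.8 110.6]
 [ 14.1   4.3 110.6]] plate [[ 20.7 -15.1 110.6]
 [ 20.7  12.6 110.6]] mid [[ -1.2  -6.9 110.6]
 [ -1.2   4.1 110.6]]
bar far [[  8.8  -2.3 126.1]
 [  8.8   2.6 126.1]] rod [[  2.6  -3.2 110.6]
 [  2.6   3.9 110.6]]
collar [[  2.1 -21.4  11. ]
 [  2.1  21.1  11. ]]
182 [445 448 442 425 381 316 296 310 332 407 449 457 448 454 407 372 399 443
 438 448 449 451]
186 [446 454 448 438 387 330 300 310 318 321 328 319 338 337 337 346 380 440
 449 447 446 449]
```

carry_out:
  moves:
    - {"dx": -0.0003,"dy": -0.0014,"dz": 0,"twist": 0}
    - {"dx": -0.0003,"dy": -0.0014,"dz": -0.003,"twist": 0}
    - {"dx": -0.0003,"dy": -0.0014,"dz": -0.006,"twist": 0}
    - {"dx": -0.0003,"dy": -0.0014,"dz": -0.009,"twist": 0}
    - {"dx": -0.0003,"dy": -0.0014,"dz": -0.012,"twist": 0}

```text
t: 16.85
eef_pos: [504.8, -238.9, 168.0]
tcp_rot: [3.141, 0.0, 2.08]
ft_force: [0.6, 0.2, -2.6]
opening: 0.143
```

carry_out:
  moves:
    - {"dx": 0,"dy": 0,"dz": -0.003,"twist": 0}
    - {"dx": 0,"dy": 0,"dz": -0.006,"twist": 0}
    - {"dx": 0,"dy": 0,"dz": -0.006,"twist": 0}

```text
t: 17.15
eef_pos: [504.9, -238.9, 174.1]
tcp_rot: [3.141, 0.001, 2.08]
ft_force: [0.1, 0.6, -2.8]
opening: 0.145
```

Run:
```python
from h import *
todel(504.2,-237.5,155,2.08)
p,d,P,i=look("wrist")
m=(np.hypot(P[...,0]-505,P[...,1]+238)<26)&(P[...,2]>35)&(P[...,2]<90);print(m.sum(),np.percentile(P[m][:,2],[5,25,50,75]))
```

```text
t 17.15 pos [ 504.9 -238.9  174.1] rot [3.1412e+00 6.0000e-04 2.0804e+00] F [ 0.11  0.57 -2.76] op 0.145 j6 -1.07
delta [0.0016 0.0001 0.0191] twist 0.02
1278 [39.61337956 41.06549007 44.25942652 45.11744846]
```

Plate still at 45 mm and no pull on the wrist, so the foot is coming free. Continue up.

carry_out:
  moves:
    - {"dx": 0,"dy": 0,"dz": -0.005,"twist": 0}
    - {"dx": 0,"dy": 0,"dz": -0.012,"twist": 0}
    - {"dx": 0,"dy": 0,"dz": -0.02,"twist": 0}
    - {"dx": 0,"dy": 0,"dz": -0.02,"twist": 0}
    - {"dx": 0,"dy": 0,"dz": -0.03,"twist": 0}

```text
t: 17.7
eef_pos: [504.3, -238.6, 203.3]
tcp_rot: [-3.141, -0.001, 2.08]
ft_force: [-0.2, -0.3, -2.3]
opening: 0.145
```

carry_out:
  moves:
    - {"dx": 0,"dy": 0,"dz": -0.03,"twist": 0}
    - {"dx": 0,"dy": 0,"dz": -0.065,"twist": 0}
    - {"dx": 0,"dy": 0,"dz": -0.1,"twist": 0}

```text
t: 18.0
eef_pos: [504.5, -238.7, 305.3]
tcp_rot: [-3.141, -0.0, 2.08]
ft_force: [1.1, -1.2, -1.6]
opening: 0.147
```

Run:
```python
from h import *
todel(584.7,-13.8,302,2.742)
p,d,P,i=look("scene")
m=(np.hypot(P[...,0]-505,P[...,1]+238)<45)&(P[...,2]>30)&(P[...,2]<60);Q=P[m];print("strainer",m.sum(),Q[:,2].max(),cv2.minEnclosingCircle(Q[Q[:,2]>40][:,:2].astype(np.float32)))
save("s7",cv2.resize(p[190:370,170:370],None,fx=4,fy=3.3,interpolation=cv2.INTER_CUBIC))
```

```text
t 18.0 pos [ 504.5 -238.7  305.3] rot [-3.1414e+00 -5.0000e-04  2.0803e+00] F [ 1.13 -1.17 -1.6 ] op 0.147 j6 -1.07
delta [0.1572 0.1798 0.0033] twist -37.91
strainer 246 49.18109917523952 ((508.4321594238281, -239.5535430908203), 25.79953956604004)
```

carry_out:
  moves:
    - {"dx": 0.02,"dy": 0.022,"dz": 0,"twist": -7}
    - {"dx": 0.047,"dy": 0.054,"dz": 0,"twist": -15}
    - {"dx": 0.075,"dy": 0.086,"dz": 0,"twist": -22}
    - {"dx": 0.104,"dy": 0.119,"dz": 0,"twist": -30}
    - {"dx": 0.13,"dy": 0.15,"dz": 0,"twist": -37.9}

```text
t: 18.55
eef_pos: [572.5, -50.4, 304.0]
tcp_rot: [3.141, 0.0, 2.748]
ft_force: [1.5, 0.1, -2.6]
opening: 0.15
```

Run:
```python
from h import *
todel(584.7,-13.8,302,2.742)
```

```text
t 18.55 pos [572.5 -50.4 304. ] rot [3.1414e+00 2.0000e-04 2.7475e+00] F [ 1.5   0.11 -2.58] op 0.15 j6 -1.38
delta [0.0028 0.0385 0.002 ] twist 0.32
```

carry_out:
  moves:
    - {"dx": 0.001,"dy": 0.02,"dz": 0,"twist": 0}
    - {"dx": 0.0028,"dy": 0.0385,"dz": 0,"twist": 0}
    - {"dx": 0.0028,"dy": 0.0385,"dz": 0,"twist": 0}
    - {"dx": 0.0028,"dy": 0.0385,"dz": 0,"twist": 0}

```text
t: 18.95
eef_pos: [584.5, -15.6, 303.7]
tcp_rot: [-3.141, -0.0, 2.743]
ft_force: [-0.4, 0.6, -2.6]
opening: 0.149
```

Run:
```python
from h import *
from scipy.optimize import least_squares
todel(584.7,-13.8,302,2.742)
s=state();T=Ro.from_euler('xyz',s["tcp_rot"])
p,d,P,i=look("wrist");np.savez("w8",p=p,P=P)
m=(np.hypot(P[...,0]-586,P[...,1]+13)<30)&(P[...,2]>124)&(P[...,2]<136);Q=P[m];print(m.sum())
if m.sum()>30:
    f=least_squares(lambda x:np.clip(np.abs(np.hypot(*(Q[:,:2]-x).T)-20)-4,0,None),[586,-13]);print("rim",f.x,f.cost,T.inv().apply(np.r_[f.x,130]-s["eef_pos"]))
    print(Q.min(0),Q.max(0))
```

```text
t 18.95 pos [584.5 -15.6 303.7] rot [-3.1414e+00 -1.0000e-04  2.7426e+00] F [-0.4   0.61 -2.63] op 0.149 j6 -1.31
delta [0.0005 0.0018 0.0017] twist 0.03
697
rim [584.05393927 -12.18680859] 1.273232946564504 [  1.75168505   3.03943566 173.69887575]
[560.54335887 -35.62340888 124.03328452] [607.69593978  11.34755503 131.95419737]
```

carry_out:
  moves:
    - {"dx": 0.0003,"dy": 0.0025,"dz": 0.01,"twist": 0}
    - {"dx": 0.0003,"dy": 0.0025,"dz": 0.03,"twist": 0}
    - {"dx": 0.0003,"dy": 0.0025,"dz": 0.05,"twist": 0}
    - {"dx": 0.0003,"dy": 0.0025,"dz": 0.07,"twist": 0}
    - {"dx": 0.0003,"dy": 0.0025,"dz": 0.09,"twist": 0}

```text
t: 19.5
eef_pos: [585.0, -13.9, 212.3]
tcp_rot: [-3.142, -0.0, 2.741]
ft_force: [-0.3, -0.8, -2.0]
opening: 0.146
```

carry_out:
  moves:
    - {"dx": 0,"dy": 0,"dz": 0.02,"twist": 0}
    - {"dx": 0,"dy": 0,"dz": 0.035,"twist": 0}
    - {"dx": 0,"dy": 0,"dz": 0.046,"twist": 0}
    - {"dx": 0,"dy": 0,"dz": 0.054,"twist": 0}
    - {"dx": 0,"dy": 0,"dz": 0.058,"twist": 0}

```text
t: 20.0
eef_pos: [585.2, -13.5, 155.0]
tcp_rot: [-3.142, -0.001, 2.741]
ft_force: [-0.1, 0.6, -2.7]
opening: 0.147
```

Run:
```python
from h import *
todel(584.7,-13.8,146.8,2.742)
```

```text
t 20.0 pos [585.2 -13.5 155. ] rot [-3.1416e+00 -5.0000e-04  2.7414e+00] F [-0.15  0.58 -2.73] op 0.147 j6 -1.31
delta [ 0.0004 -0.0005  0.0082] twist -0.04
```

carry_out:
  moves:
    - {"dx": 0,"dy": 0,"dz": 0.003,"twist": 0}
    - {"dx": 0,"dy": 0,"dz": 0.0055,"twist": 0}
    - {"dx": 0,"dy": 0,"dz": 0.0075,"twist": 0}
    - {"dx": 0,"dy": 0,"dz": 0.0075,"twist": 0}

```text
t: 20.4
eef_pos: [585.4, -13.2, 148.1]
tcp_rot: [3.142, 0.0, 2.742]
ft_force: [-0.7, 1.0, -2.1]
opening: 0.143
```

carry_out:
  moves:
    - {"dx": 0,"dy": 0,"dz": 0.0005,"twist": 0}
    - {"dx": 0,"dy": 0,"dz": 0.001,"twist": 0}
    - {"dx": 0,"dy": 0,"dz": 0.001,"twist": 0}

```text
t: 20.7
eef_pos: [585.4, -13.2, 147.2]
tcp_rot: [3.141, 0.0, 2.742]
ft_force: [1.2, 0.2, -2.1]
opening: 0.145
```

carry_out:
  moves:
    - {"dx": 0,"dy": 0,"dz": 0,"twist": 0}
    - {"dx": 0,"dy": 0,"dz": 0,"twist": 0}
    - {"dx": 0,"dy": 0,"dz": 0,"twist": 0}
    - {"dx": 0,"dy": 0,"dz": 0,"twist": 0}
    - {"dx": 0,"dy": 0,"dz": 0,"twist": 0}
  grip: 0.06

```text
t: 21.2
eef_pos: [585.4, -13.3, 147.2]
tcp_rot: [3.141, 0.0, 2.742]
ft_force: [0.9, -0.0, -0.1]
opening: 0.513
```

carry_out:
  moves:
    - {"dx": 0,"dy": 0,"dz": 0,"twist": 0}
    - {"dx": 0,"dy": 0,"dz": -0.01,"twist": 0}
    - {"dx": 0,"dy": 0,"dz": -0.03,"twist": 0}
    - {"dx": 0,"dy": 0,"dz": -0.06,"twist": 0}
    - {"dx": 0,"dy": 0,"dz": -0.1,"twist": 0}

```text
t: 21.7
eef_pos: [584.8, -13.2, 247.8]
tcp_rot: [-3.141, -0.002, 2.742]
ft_force: [0.8, -0.1, -0.3]
opening: 0.634
```

carry_out:
  moves:
    - {"dx": -0.045,"dy": 0,"dz": 0,"twist": 0}
    - {"dx": -0.09,"dy": 0,"dz": 0,"twist": 0}
    - {"dx": -0.09,"dy": 0,"dz": 0,"twist": 0}

```text
t: 22.0
eef_pos: [671.4, -50.2, 247.1]
tcp_rot: [3.141, 0.002, 2.741]
ft_force: [-1.7, -0.2, -1.4]
opening: 0.631
```

Run:
```python
from h import *
todel(584.7,-13.8,146.8,2.742)
for n in("wrist","top","scene"):
    p,d,P,i=look(n)
    for lo,hi in((124,133),(134,142),(180,195)):
        m=(np.hypot(P[...,0]-586,P[...,1]+13)<35)&(P[...,2]>lo)&(P[...,2]<hi);Q=P[m]
        if len(Q)>3: print(n,lo,len(Q),Q.mean(0).round(1),np.round(cv2.minEnclosingCircle(Q[:,:2].astype(np.float32))[0],1))
    m=(np.hypot(P[...,0]-505,P[...,1]+238)<45)&(P[...,2]>40)&(P[...,2]<60);Q=P[m]
    if len(Q)>3: print(n,"strainer",len(Q),Q.mean(0).round(1),cv2.minEnclosingCircle(Q[:,:2].astype(np.float32)))
    if n=="scene": save("s9",cv2.resize(p[130:370,170:410],None,fx=3,fy=2.5,interpolation=cv2.INTER_CUBIC))
```

```text
t 22.0 pos [671.4 -50.2 247.1] rot [3.1414e+00 1.7000e-03 2.7405e+00] F [-1.74 -0.19 -1.39] op 0.631 j6 -1.34
delta [ 0.0942 -0.0004  0.1001] twist -0.09
wrist 124 244 [587.5  -7.9 129.1] [584.7 -12.1]
wrist 134 1100 [587.  -14.1 135.7] [584.8 -12.8]
wrist 180 683 [584.9 -12.7 187.1] [584.5 -13.1]
wrist strainer 658 [ 504.5 -236.5   43.6] ((504.22406005859375, -237.97218322753906), 25.480974197387695)
top strainer 214 [ 504.8 -237.5   44.8] ((505.8980712890625, -237.79994201660156), 25.03852081298828)
scene 124 51 [594.1 -27.6 129.1] [587.8 -14.8]
scene 134 103 [589.9 -19.7 136.8] [588.5 -15.4]
scene 180 25 [586.1 -19.4 184.9] [586.9 -17.6]
scene strainer 187 [ 508.6 -240.4   44.3] ((507.6942443847656, -239.39019775390625), 25.52570152282715)
```

View pics/s9.png

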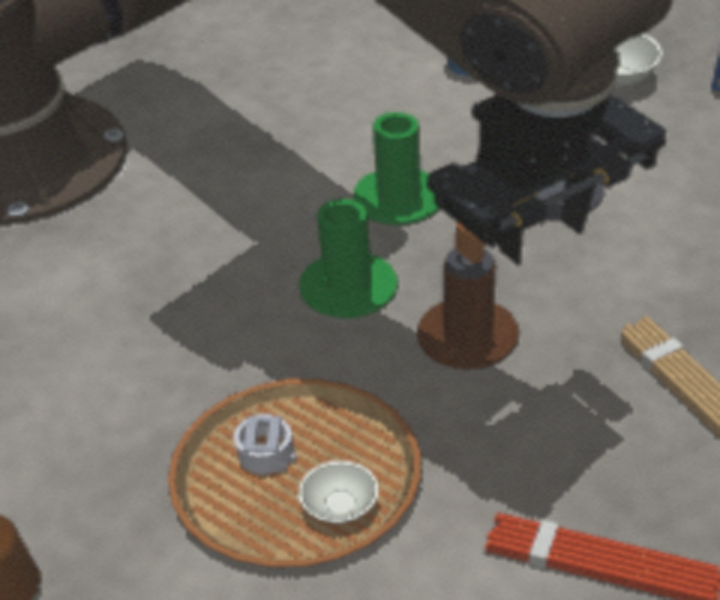

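The picker hangs in the brown stand at (468,270), with the strainer upright on the tray at (264,442), the dish at (338,495) not visibly moved, and the gripper clear.

```bash
python3 -c "
from cell import *
print(job_done())"
```

```text
the job is handed in; nothing more can be done
None
```

I finished the job and handed it in at about 22 s of robot time; `job_done()` gave no verdict. I lowered the picker's foot through the slot, turned it 90° underneath and lifted the strainer clear of the pot. I then set the strainer on the free part of the tray, turned the foot back, drew it out and hung the picker in the brown stand. Wrist readings stayed within 5 N throughout.

- **Strainer:** the three cameras put it at (504–508, −238 to −240) mm, within about 4 mm of my estimate of `tray_spot`. Its top is at about 44–45 mm, so it stands on the tray floor, and it looks upright.
- **Picker:** the grip top is at 187 mm and the collar top at 136 mm, so the collar is seated. The wrist camera shows the grip within about 1 mm of the rim's centre. The scene camera reads the rim itself about 3–4 mm differently from the wrist camera. In its own frame it shows the grip about 3 mm off the rim, still inside the 6 mm limit, but the arm partly hid the view.
- **Dish, bowl and gripper:** I never approached the dish or the bowl with the tool. The dish looks in place in the last picture, but I did not measure either one again. The gripper is open and touching nothing.

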